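# Butt two plates in the tack jig and hold the sprung yoke down on them

## Robot

A 7-joint arm with a two-finger parallel gripper is mounted at the origin on the work surface. World frame = base frame: x ahead of the robot, y to its left, z up, the work surface at z = 0. Lengths are in m, angles in rad, forces in N, time in s.
With the tool pointing down it reaches from about 0.4 to 0.9 m from the base axis. Payload 5.6 kg.
Tool frame: the origin (TCP) lies midway between the tips of the shut fingers; the grasp point (between the pads) lies 19 mm behind it; z points along the fingers, y is the line along which they close (so a half turn about z gives the same grasp; the last joint's range is limited). The gripper opens to 92 mm and grips with 3 to 60 N. Pads are 20 mm wide; open, the fingers measure 128 mm over their backs; the gripper's body (75 mm by 189 mm) begins 69 mm behind the grasp point.
Start: joints at [-1.22, 0.468, -0.012, 1.603, 0.006, 1.071, -0.056], TCP at [0.249, 0.6, 0.215] pointing down, gripper open.
Joint ranges: [-2.53, 2.53], [-0.31, 2.02], [-1.57, 1.55], [0.28, 2.44], [-1.29, 4.43], [0.15, 1.84], [-2.92, 2.92]. Speed limits (rad/s): [2.57, 2.57, 3.14, 3.14, 3.14, 3.14, 3.14].

## Interface

Orientations are given as a 3x3 rotation matrix whose columns are the frame's x, y, z axes.
In Python, from station import env, effector, solver, viewer, workorder, search_frame, tip_of gives the robot as it stands. Calls block until the motion is done:
- env.reach(position, orientation): joint-space move of the TCP to a pose.
- env.movel(position, frame=None, rate=0.15): straight line of the TCP; frame=None keeps the orientation; rate is the mean speed in m/s.
- env.goto_joints(angles): joint-space move.
- effector.release() and effector.grasp(squeeze=None): open the fingers fully, or close them until they stop; squeeze is the grip in N (None keeps the last).
- env.pause(seconds).
- solver.inverse_kinematics(position, orientation): joint angles nearest the present ones, or None.
- env.sense(): the state.
- viewer.read_camera(name): name is "scene" or "top"; returns (picture, depth): 384x512x3 uint8, red, green, blue; 384x512 float32, m along the optical axis (not along the pixel's ray), 0 where there is no reading.
- viewer.camera_info(name): a dict with "intrinsics" (3x3 intrinsics, pixels), "eye" and "rotation" of the camera in the world. Camera axes: x right, y up, looking along -z (the intrinsics and any distortion apply to the point x, -y, -z); pixel columns grow to the right and rows downward; lengths in m; the calibration is good to about 2 mm. A picture is of the moment at which its call begins. camera_info takes no time and is no camera call.
A pose or a line that the arm cannot do raises env.PlanningError and nothing moves.
- workorder.finish_job(): hands the job in; it is judged then, once.
Trained networks look in the newest picture that a camera, given by its name, has taken for a name from the list of things; names that differ only in an ending like _2 or _b are one class to them, and where a whole thing is asked for, a point or a joint stands for the part that bears it (a point fixed in the world has none). Each returns a list of dicts, best first, with "score" (0 to 1); they miss things now and then, are a little off and sometimes report something else, mostly with a low value. They report only what shows in the picture. A call takes as long as a camera call.
- search_frame(camera, name): "at" ([x, y, z] in m, in world coordinates, good to about 4 mm: the middle of the surface that is visible of it).
- tip_of(camera, name): "at" ([x, y, z] in m, in world coordinates, good to about 4 mm: a listed point, or the origin of a listed thing).
The state is a dict: "t": time; "joint_positions": joint angles; "joint_velocities": joint speeds; "tau": joint torques, N m; "ee_pos": TCP position; "tcp_rot": TCP orientation; "wrist_force": force on the tool from outside, world axes, zero at the start; "moment": the same for the moment, N m; "gripper_width": finger opening in m; "grasp_force": force on a finger pad.
Only numpy, scipy, OpenCV 4.12 (cv2) and the standard library are available. Lean on these libraries where they do the work, as an engineer would, in place of code of your own. Each camera call takes 0.05 s, during which the arm holds its last target. There are 200 camera calls.

## Task

Lay the two loose 60 x 40 mm steel plates flat on the bed of the tack-welding jig, neatly side by side: one against the fence, the other butted to it, ends level and centred on the bed. Then take the jig's sprung hold-down yoke by its black hand grip, pull it over and down as far as it goes, so that its two feet press firmly one on each plate, and finish while holding it down there, without letting go: I am about to tack the seam. Leave the other things on the bench where they are.

Things in the scene. Friction and masses are not known exactly. Their poses are not given: they have to be found in the camera images.
- plate_a: Bare steel plate, 60 (its x) x 40 (its y) x 12 mm (z), 0.16 to 0.3 kg, lying flat on the bench at first. Origin: centre of its underside. plate_a and plate_b are alike and may go on either side.
- plate_b: The other bare steel plate, the same as plate_a: 60 (x) x 40 (y) x 12 mm (z), origin at the centre of its underside.
- jig: Tack-welding jig, fixed to the bench. Origin on the bench top under the middle of its plate bed; z up, x away from the loading side towards the yoke's pivot. Aluminium base 12 mm thick, x = -65 to 135 mm, y = -88 to 88 mm. Behind the bed two steel cheeks (x = 88 to 122, y = 36 to 46 mm each side, 78 mm high) carry the pivot.
- bed (a point): Middle of the plate bed, at its top (jig x = 0, y = 0, z = 22 mm). The bed is four bars along x, 44 mm long and 10 mm high, the middle two copper with a groove between. Plates lie here with their 60 mm sides along x, centres at x = 0, y = +20 and -20 mm, undersides at z = 22, tops at 34; their ends overhang it by 8 mm, with 10 mm of free height beneath for fingertips.
- fence (a point): Middle of the fence's inner face (jig x = 0, y = +40, z = 22 mm), against which one plate's long edge lies. The fence is a fixed steel bar on the +y side of the bed, 52 mm long along x, 14 mm wide, its top at z = 29 mm (5 mm lower than the plates' tops).
- yoke (a joint): Angle of the hold-down yoke (rad). 0: at rest, thrown back by its torsion spring to the rear stop, leaning 0.2 rad beyond upright; grows as it is pulled over towards the loading side and down. At 1.77 the prongs are level and the feet bear on the plates (no plates: stop at 1.85). Let go, it springs back. Spring force at the grip: 2 N near rest, 7 N at the plates; press 5 N more.
- yoke_grip (a point): Centre of the yoke's black hand grip: a cylinder 24 mm in diameter and 88 mm long along jig y, free to revolve on its rod, 185 mm from the pivot. It travels on an arc in the jig's x-z plane (y = 0): at rest at jig x = 142, z = 241 mm; with the feet on the plates at x = -80, z = 60 mm. Site axes turn with the yoke: z runs from pivot to grip.
- yoke_pivot (a point): Point on the yoke's pivot axis midway between its prongs: jig x = 105, y = 0, z = 60 mm. The axis runs along jig y. The prongs (12 x 8 mm grey steel, at y = +22 and -22 mm) reach to a cross bar (12 x 10 mm, 104 mm long) 140 mm from the pivot; from its ends two short side arms hold the hand grip.
- yoke_feet (a point): Point midway between the tips of the two rubber-tipped feet (13 mm across, 44 mm apart), one on each prong 105 mm from the pivot. With the yoke down on the plates it is at jig x = 0, y = 0, z = 34 mm.
- offcut: Bystander: small steel offcut, 38 x 26 x 12 mm, loose on the bench; not one of the plates. Origin under its centre.
- pipe: Bystander: short dark pipe stub standing on end, 48 mm in diameter, 32 mm high. Origin under its centre.
- tape: Bystander: roll of masking tape lying flat, 104 mm in diameter, 25 mm high. Origin under its centre.
- cup: Bystander: white foam cup, 84 mm across the rim, 95 mm high. Origin under its centre.
- hammer: Bystander: chipping hammer lying flat, about 290 mm long, handle to its -x, head (100 mm across y) at +x, 22 mm high. Origin on the bench under the handle.
- brush: Bystander: wire brush lying bristles down, 260 x 26 x 28 mm, long side along its x. Origin under its centre.

How it is judged:
On the way:
1. both plates lie side by side in the bed, let go, with the yoke still up (x of plate_a in the frame of jig between -0.008 and 0.008 m and y of plate_a in the frame of jig between -0.024 and 0.024 m and z of plate_a in the frame of jig between 0.019 and 0.0245 m and angle between the x axis of each of plate_a, plate_b and the x axis of jig, either way round below 0.08 rad and angle between the z axis of each of plate_a, plate_b and the z axis of jig, either way round below 0.06 rad and x of plate_b in the frame of jig between -0.008 and 0.008 m and y of plate_b in the frame of jig between -0.024 and 0.024 m and z of plate_b in the frame of jig between 0.019 and 0.0245 m and x of plate_a in the frame of plate_b between -0.005 and 0.005 m and horizontal distance between plate_a and plate_b between 0.0385 and 0.0435 m and value of joint yoke below 0.6 rad and contact force between the fingers and plate_a below 0.1 N and contact force between the fingers and plate_b below 0.1 N), for 0.2 s.
At the end, for the whole second after the job is handed in: Plates flat in the bed, along it within 0.08 rad, centred within 8 mm lengthwise and 4 mm across, ends level within 5 mm, gap under 3.5 mm; fingers hold the yoke with over 4 N (not the plates), still, at 1.70 to 1.82 rad; each foot presses its plate with over 2 N (x of plate_a in the frame of jig between -0.008 and 0.008 m and y of plate_a in the frame of jig between -0.024 and 0.024 m and z of plate_a in the frame of jig between 0.019 and 0.0245 m and angle between the x axis of each of plate_a, plate_b and the x axis of jig, either way round below 0.08 rad and angle between the z axis of each of plate_a, plate_b and the z axis of jig, either way round below 0.06 rad and x of plate_b in the frame of jig between -0.008 and 0.008 m and y of plate_b in the frame of jig between -0.024 and 0.024 m and z of plate_b in the frame of jig between 0.019 and 0.0245 m and x of plate_a in the frame of plate_b between -0.005 and 0.005 m and horizontal distance between plate_a and plate_b between 0.0385 and 0.0435 m and value of joint yoke between 1.7 and 1.82 rad and contact force between yoke and plate_a above 2 N and contact force between yoke and plate_b above 2 N and contact force between the fingers and yoke above 4 N and contact force between the fingers and plate_a below 0.1 N and contact force between the fingers and plate_b below 0.1 N and velocity of joint yoke between -0.1 and 0.1 rad/s); the arm keeps its last pose, push and grip.
It fails at once if another thing on the bench was moved by more than 30 mm (distance of any of offcut, pipe, tape, cup, hammer, brush from where it was at the start of the episode above 0.03 m).
It also fails if it takes over 72 s, if anything falls off the work surface, if the arm or the gripper's body presses on something with over 40 N, if the wrist force passes 120 N, or if a joint passes its speed limit or range.

## Working session

There is one attempt and no reset: what is moved stays moved. The work goes in short steps, each a Python script; the robot and the scene stay as the last script left them, time stands still between calls to the robot, and variables do not carry over. Pictures are saved under pics/ and viewed, at most 10 in all, crops included, and the job is handed in when it is done.

```bash
mkdir -p pics; ls; cat > h.py <<'E'
import numpy as np, cv2
from station import env, effector, solver, viewer, workorder, search_frame, tip_of
def cloud(c):
    im,d=viewer.read_camera(c); i=viewer.camera_info(c)
    K=np.array(i["intrinsics"]);v,u=np.mgrid[:d.shape[0],:d.shape[1]]
    P=np.stack([(u-K[0,2])/K[0,0]*d,-(v-K[1,2])/K[1,1]*d,-d],-1)
    return im,d,P@np.array(i["rotation"]).T+np.array(i["eye"])
E
python3 - <<'E'
from h import *
for c in("scene","top"):
    im,d,P=cloud(c); cv2.imwrite(f"pics/{c}0.png",im[:,:,::-1]); np.savez(f"{c}0.npz",im=im,P=P,d=d)
    i=viewer.camera_info(c); print(c,{k:np.round(v,3).tolist() if not isinstance(v,str) else v for k,v in i.items()})
    for n in "plate_a jig bed fence yoke_grip yoke_pivot yoke_feet offcut pipe tape cup hammer brush".split():
        print(n,[(np.round(r["at"],3).tolist(),round(r["score"],2)) for r in tip_of(c,n)[:3]])
print(env.sense())
E
```

```text
pics
scene {'intrinsics': [[346.866, 0.0, 258.233], [0.0, 346.866, 185.714], [0.0, 0.0, 1.0]], 'eye': [1.079, -0.251, 0.84], 'rotation': [[0.436, -0.702, 0.562], [0.9, 0.332, -0.283], [0.012, 0.63, 0.777]]}
plate_a [([0.405, 0.265, -0.0], 0.63), ([0.515, 0.045, 0.001], 0.35)]
jig [([0.52, 0.042, -0.002], 0.84)]
bed [([0.515, 0.034, 0.023], 0.68)]
fence [([0.509, 0.08, 0.018], 0.84)]
yoke_grip [([0.656, 0.062, 0.243], 0.97), ([0.406, 0.266, -0.002], 0.16)]
yoke_pivot [([0.618, 0.06, 0.061], 0.87)]
yoke_feet [([0.616, 0.056, 0.17], 0.92)]
offcut [([0.58, -0.269, 0.002], 0.48)]
pipe [([0.561, 0.297, 0.004], 0.7), ([0.464, -0.422, 0.002], 0.35)]
tape [([0.756, -0.144, 0.002], 0.79), ([0.78, 0.141, 0.002], 0.22)]
cup [([0.78, 0.142, -0.001], 0.91)]
hammer [([0.467, -0.423, 0.002], 0.73)]
brush [([0.458, 0.424, 0.001], 0.88)]
top {'intrinsics': [[410.315, 0.0, 260.019], [0.0, 410.315, 199.237], [0.0, 0.0, 1.0]], 'eye': [0.474, 0.015, 1.372], 'rotation': [[-0.001, 0.997, -0.072], [-1.0, -0.001, -0.001], [-0.001, 0.072, 0.997]]}
plate_a [([0.413, -0.244, -0.001], 0.66), ([0.403, 0.263, 0.0],
[... 728 characters left out ...]
ay([-3.03612326e-04, -1.88175900e-05, -9.84037455e-04, -7.24790663e-04,
       -1.20497590e-03, -9.02323052e-04,  8.55385638e-04]), 'tau': array([ 6.33252621e-04, -5.20400476e+01, -1.15220321e-02, -2.44058365e+01,
       -5.64623158e-02,  1.11439900e-02,  3.03952447e-05]), 'ee_pos': array([0.24947845, 0.60022904, 0.21457108]), 'tcp_rot': array([[-9.23417876e-01,  3.83796072e-01,  3.05400016e-05],
       [ 3.83796072e-01,  9.23417877e-01, -7.41052510e-06],
       [-3.10453139e-05,  4.87812131e-06, -1.00000000e+00]]), 'wrist_force': array([-0.60186099, -0.15432984, -0.04360223]), 'moment': array([ 0.01120906, -0.01940133,  0.06238276]), 'grasp_force': 0.0, 'gripper_width': 0.09200075330625039}
```

View pictures.

View pics/top0.png

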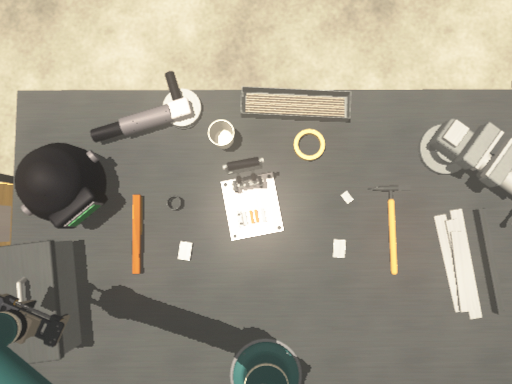

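View pics/scene0.png

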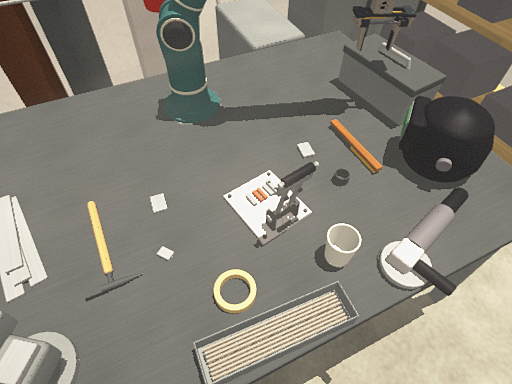

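The top view shows plates at (185,251) and (339,249), the offcut at (347,197), and the jig at (252,208), slightly rotated. Next I measure precise poses.

```bash
python3 - <<'E'
from h import *
for c in("top","scene"):
    z=np.load(c+"0.npz"); P=z["P"]; im=z["im"].astype(int)
    print(c,"table z",np.median(P[(abs(P[...,0]-.5)<.1)&(abs(P[...,1]+.1)<.03)][:,2]))
    bright=im.min(-1)>110
    def rect(cx,cy,r,zl,zh,n):
        m=bright&(abs(P[...,0]-cx)<r)&(abs(P[...,1]-cy)<r)&(P[...,2]>zl)&(P[...,2]<zh)
        k,l,s,_=cv2.connectedComponentsWithStats(m.astype(np.uint8)); j=1+np.argmax(s[1:,4])
        if n!="jig": m=l==j
        q=P[m][:,:2].astype(np.float32)
        R=cv2.minAreaRect(q*1000); print(n,m.sum(),np.round(R[0],1),np.round(R[1],1),round(R[2],2),"z",np.median(P[m][:,2]),"mean",q.mean(0))
    rect(.405,.265,.06,-.01,.03,"p1");rect(.413,-.244,.06,-.01,.03,"p2");rect(.58,-.27,.04,-.01,.03,"off")
    rect(.55,.04,.16,.004,.02,"jig")
z=np.load("top0.npz")["im"][140:270,130:370]
cv2.imwrite("pics/c1.png",cv2.resize(z[:,70:180,::-1],None,fx=5,fy=5,interpolation=cv2.INTER_CUBIC)[:600])
E
```

```text
top table z 0.0003055490468101274
p1 1281 [404.4 265. ] [119.8 118.9] 89.94 z 0.0010176021108783129 mean [0.40564927 0.2646167 ]
p2 1294 [ 411.7 -244. ] [119.9 116.2] 89.94 z 0.00111065464487059 mean [ 0.41195136 -0.24390441]
off 553 [ 579.9 -270.5] [78.7 79.9] 89.7 z 0.0009763766571306842 mean [ 0.57981706 -0.26967686]
jig 3164 [550.4  39.5] [319.5 317.3] 89.7 z 0.011662344799630353 mean [0.54126203 0.03942087]
scene table z 0.0013372556504347988
p1 795 [405.1 264.9] [119.2 119.5] 0.08 z 0.002071323328206698 mean [0.40591964 0.26399282]
p2 1303 [ 413. -244.] [120.  119.9] 89.96 z 0.0018211232302565161 mean [ 0.41691542 -0.24512246]
off 776 [ 579.9 -269.9] [79.9 79.7] 89.72 z 0.0017208462550504233 mean [ 0.58274883 -0.2701779 ]
jig 2347 [550.   40.1] [318.9 319.3] 0.24 z 0.0130229463421907 mean [0.551269   0.02548335]
```

View pics/c1.png

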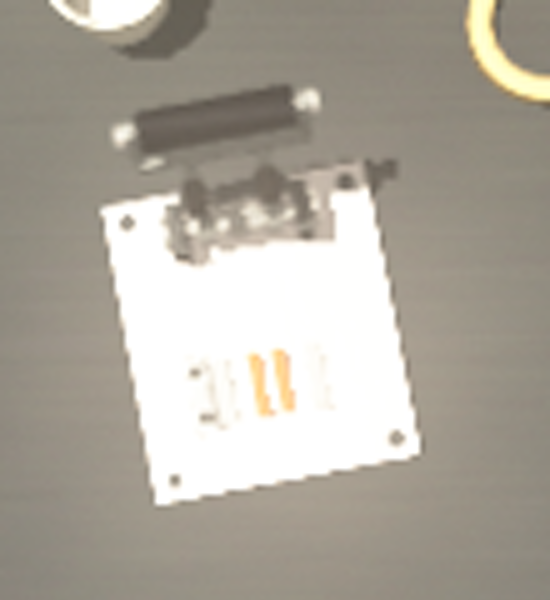

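The crop shows the base overexposed against a grey bench, with its corners at crop px (100,205), (380,160), (420,455) and (160,505). The fence is on the left and the copper bars at (270,382). My brightness threshold was too low.

```bash
python3 - <<'E'
from h import *
for c in("top","scene"):
    z=np.load(c+"0.npz"); P=z["P"]; im=z["im"].astype(int)
    I=viewer.camera_info(c);K=np.array(I["intrinsics"]);R=np.array(I["rotation"]);e=np.array(I["eye"])
    v,u=np.mgrid[:384,:512]; ray=np.stack([(u-K[0,2])/K[0,0],-(v-K[1,2])/K[1,1],-np.ones(u.shape)],-1)@R.T
    def rect(cx,cy,r,h,n,th,zh=.03):
        Q=e+ray*((h-e[2])/ray[...,2])[...,None]
        m=(im.min(-1)>th)&(abs(Q[...,0]-cx)<r)&(abs(Q[...,1]-cy)<r)&(P[...,2]<zh)
        k,l,s,_=cv2.connectedComponentsWithStats(m.astype(np.uint8)); j=1+np.argmax(s[1:,4]); m=l==j
        q=Q[m][:,:2].astype(np.float32); C=np.cov(q.T); w,V=np.linalg.eigh(C)
        b=cv2.minAreaRect(q*1000); print(c,n,m.sum(),np.round(b[0],1),np.round(b[1],1),round(b[2],1),"mean",q.mean(0).round(4),"pca ang",round(np.degrees(np.arctan2(V[1,1],V[0,1])),1),np.sqrt(w*12).round(4),"z",P[m][:,2].mean().round(4))
    for th in(150,180):
        rect(.405,.265,.06,.012,"p1",th);rect(.413,-.244,.06,.012,"p2",th);rect(.58,-.27,.04,.012,"off",th)
        rect(.54,.04,.16,.012,"jig",th)
    # copper
    m=(im[...,0]-im[...,2]>70)&(np.hypot(P[...,0]-.515,P[...,1]-.035)<.05)
    Q=e+ray*((.022-e[2])/ray[...,2])[...,None]; b=cv2.minAreaRect(Q[m][:,:2].astype(np.float32)*1000); print("copper",m.sum(),b)
    # dark grip
    m=(P[...,2]>.22)&(np.hypot(P[...,0]-.656,P[...,1]-.062)<.08)
    q=P[m]; b=cv2.minAreaRect(q[:,:2].astype(np.float32)*1000);print("grip",m.sum(),b,q.mean(0),np.median(q[:,2]),q[:,2].max())
E
```

```text
top p1 244 [403.9 265.4] [42.4 62.4] 81.9 mean [0.4035 0.2653] pca ang 170.9 [0.0421 0.0625] z 0.011
top p2 245 [ 410.7 -242.2] [42.8 59.5] 89.1 mean [ 0.4107 -0.2432] pca ang 174.3 [0.0425 0.062 ] z 0.0113
top off 102 [ 579.6 -271.8] [39.3 27.9] 39.1 mean [ 0.5798 -0.2719] pca ang -138.0 [0.0285 0.0401] z 0.0106
top jig 2853 [551.2  44.2] [203.6 179.6] 10.7 mean [0.5402 0.0428] pca ang 54.2 [0.1829 0.1907] z 0.0127
top p1 229 [403.9 265.2] [41.4 61.4] 83.6 mean [0.4037 0.2652] pca ang 174.1 [0.0409 0.0604] z 0.0114
top p2 228 [ 410.7 -243.9] [39.6 59.4] 89.2 mean [ 0.4102 -0.2433] pca ang 174.9 [0.041  0.0598] z 0.0118
top off 93 [ 579.2 -271.8] [38.4 26.2] 36.2 mean [ 0.5792 -0.272 ] pca ang -143.4 [0.0268 0.0387] z 0.0113
top jig 2661 [551.2  44.1] [202.5 178.7] 10.8 mean [0.5368 0.0434] pca ang 67.6 [0.1745 0.1922] z 0.0127
copper 69 ((578.2679443359375, 230.31588745117188), (1289.0875244140625, 436.9062194824219), 89.9344711303711)
grip 323 ((654.5587158203125, 62.412498474121094), (23.69268035888672, 113.15327453613281), 10.361396789550781) [0.65361094 0.06180527 0.24925304] 0.
[... 489 characters left out ...]
1] [39.6 59.4] 81.9 mean [0.4014 0.2659] pca ang 170.1 [0.0399 0.0601] z 0.0135
scene p2 215 [ 408.1 -242.8] [39.1 58.6] 84.9 mean [ 0.4086 -0.243 ] pca ang 174.6 [0.0395 0.0589] z 0.0135
scene off 128 [ 579.3 -270.3] [41.6 25.4] 37.1 mean [ 0.5779 -0.2714] pca ang -140.6 [0.0262 0.0383] z 0.0131
scene jig 1685 [538.3  42.1] [180.2 177.3] 10.8 mean [0.5253 0.0158] pca ang 144.1 [0.1284 0.1932] z 0.014
copper 105 ((517.4916381835938, 36.23088836669922), (47.1146125793457, 27.890722274780273), 12.060314178466797)
grip 443 ((656.2396850585938, 63.95521926879883), (22.588529586791992, 114.7125015258789), 10.704614639282227) [0.65951813 0.05846822 0.24872973] 0.2502654342995746 0.2563539529103027
```

```bash
cat >> h.py <<'E'
JO=np.array([.5165,.0370]); YAW=np.radians(10.7)
def down(a):
    y=np.array([np.cos(a),np.sin(a),0]); z=np.array([0,0,-1.]); return np.column_stack([np.cross(y,z),y,z])
def J(x,y,z):
    c,s=np.cos(YAW),np.sin(YAW); return np.array([JO[0]+c*x-s*y,JO[1]+s*x+c*y,z])
def st(m=""):
    s=env.sense(); print(m,"t",round(s["t"],2),"tcp",s["ee_pos"].round(4),"F",s["wrist_force"].round(1),"w",round(s["gripper_width"],4),"g",round(s["grasp_force"],1)); return s
E
python3 - <<'E'
from h import *
st()
A=np.radians
for n,p,a in [("p1",[.403,.2653,.003],-8.5),("p2",[.4095,-.2433,.003],-5.5),("bed",J(-.003,.017,.024),10.7),("bed2",J(-.003,-.024,.12),10.7),("grip0",J(.142,0,.222),10.7),("grip1",J(-.08,0,.041),10.7)]:
    for d in(0,180):
        q=solver.inverse_kinematics(np.array(p),down(A(a+d))); print(n,d,None if q is None else np.round(q,2))
E
```

```text
t 1.4 tcp [0.2495 0.6002 0.2146] F [-0.6 -0.2 -0. ] w 0.092 g 0.0
p1 0 [-0.88  0.55  0.27  2.15 -0.31  0.48 -0.52]
p1 180 [-0.43  0.56 -0.27  2.12  0.29  0.5   2.08]
p2 0 [ 0.08  0.57  0.47  2.17 -0.52  0.51  0.85]
p2 180 [ 0.98  0.64 -0.63  2.11  0.67  0.6   2.92]
bed 0 [-0.47  0.55  0.37  2.08 -0.36  0.57  0.34]
bed 180 [-1.08  1.09  1.33  2.11 -1.25  1.14 -2.05]
bed2 0 [-0.5   0.4   0.5   2.03 -0.27  0.78  0.35]
bed2 180 [-1.03  0.81  1.35  2.06 -0.92  1.09 -2.18]
grip0 0 [-0.53  0.51  0.54  1.6  -0.28  1.11  0.27]
grip0 180 [-0.93  0.86  1.34  1.62 -0.85  1.36 -2.43]
grip1 0 [-0.42  0.42  0.35  2.24 -0.29  0.52  0.34]
grip1 180 [-1.1   0.93  1.34  2.28 -1.17  1.02 -1.97]
```

```bash
cat >> h.py <<'E'
def pick(p,a):
    p=np.array(p); R=down(np.radians(a)); up=np.array([0,0,.12])
    env.reach(p+up,R); env.movel(p+[0,0,.003],rate=.12); st("pre")
    effector.grasp(35); s=st("gripped"); env.movel(p+up,rate=.2); return st("lifted")
def place(y0,ymax,zt=.0255,x=-.003):
    R=down(YAW)
    env.reach(J(x,y0,.12),R); env.movel(J(x,y0,zt+.006),rate=.12); b=st("above")
    z=zt+.006
    while z>zt-.003:
        z-=.001; env.movel(J(x,y0,z),rate=.03); s=env.sense()
        if (s["wrist_force"]-b["wrist_force"])[2]>3: break
    b=st(f"down z={z:.4f}"); yh=np.array([-np.sin(YAW),np.cos(YAW),0]); y=y0
    while y<ymax:
        y+=.001; env.movel(J(x,y,z),rate=.02); s=env.sense(); f=(s["wrist_force"]-b["wrist_force"])@yh
        print(round(y*1000,1),round(f,1),end="; ")
        if f<-7: break
    st(f"\nslid y={y:.4f}")
E
python3 - <<'E'
from h import *
s=pick([.403,.2653,.0],-8.5)
if .055<s["gripper_width"]<.065: place(.015,.024)
E
```

```text
pre t 3.94 tcp [0.4035 0.2656 0.0035] F [-0.4 -0.3  0.3] w 0.0921 g 0.0
gripped t 4.53 tcp [0.4031 0.2654 0.0032] F [-0.2  0.   3.3] w 0.0595 g 35.0
lifted t 5.26 tcp [0.4022 0.2649 0.1191] F [-1.4 -0.3 -2.3] w 0.0594 g 35.0
above t 7.09 tcp [0.5113 0.0515 0.032 ] F [-0.8  0.4 -2.2] w 0.0594 g 35.0
down z=0.0245 t 8.84 tcp [0.5108 0.0512 0.0252] F [-3.   0.   5.9] w 0.0595 g 35.0
16.0 -2.0; 17.0 -3.8; 18.0 -4.5; 19.0 -6.7; 20.0 -4.7; 21.0 -5.1; 22.0 -4.9; 23.0 -9.0; 
slid y=0.0230 t 10.84 tcp [0.5107 0.0568 0.0252] F [ 1.4 -8.4  4.5] w 0.0591 g 35.0
```

```bash
python3 - <<'E'
from h import *
yh=np.array([-np.sin(YAW),np.cos(YAW),0])
for y in(.024,.025,.026):
    env.movel(J(-.003,y,.0245),rate=.02); s=env.sense(); print(y,(s["ee_pos"][:2]-JO)@yh[:2],s["wrist_force"]@yh)
    if s["wrist_force"]@yh<-14: break
env.movel(J(-.003,s and (s["ee_pos"][:2]-JO)@yh[:2],.0253),rate=.02); st("relaxed")
effector.release(); env.movel(J(-.003,.02,.14),rate=.2)
env.reach([.4095,-.2433,.15],down(np.radians(-5.5)))
for c in("top","scene"):
    im,d,P=cloud(c); np.savez(c+"1.npz",im=im,P=P,d=d)
    k=np.s_[170:250,205:305] if c=="top" else np.s_[165:245,220:320]
    cv2.imwrite(f"pics/{c}1.png",cv2.resize(im[k][:,:,::-1],None,fx=6,fy=6,interpolation=cv2.INTER_CUBIC))
st()
E
```

```text
0.024 0.020557455549316966 -9.368974727694543
0.025 0.020617307910784026 -11.464562725771646
0.026 0.020696812121654872 -12.68068702623721
relaxed t 12.01 tcp [0.5097 0.0565 0.0252] F [ 0.6 -4.  -0.5] w 0.0594 g 35.0
 t 14.67 tcp [ 0.4105 -0.2418  0.1498] F [-0.1  0.1  0.1] w 0.092 g 0.0
```

View pics/scene1.png

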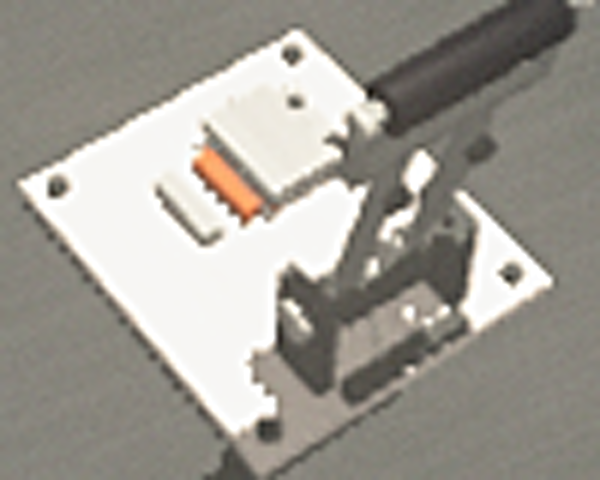

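View pics/top1.png

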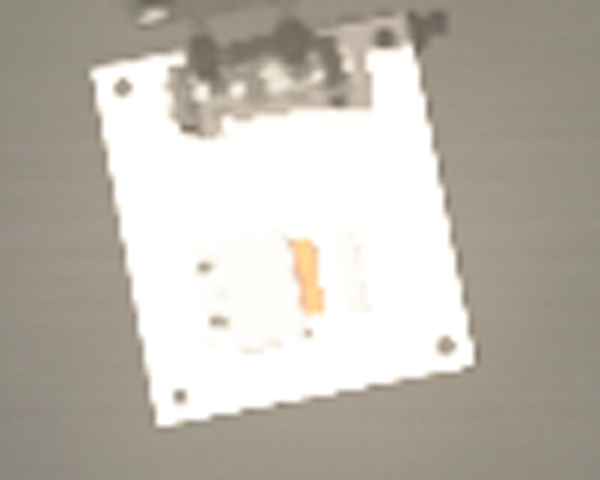

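The plate lies on the bed against the fence: scene crop ~(275,145), top crop ~(250,292). It covers one copper bar and stops at the groove. Now its lengthwise offset, then plate 2.

```bash
cat >> h.py <<'E'
def bedmeas(c,P,zl=.028):
    c_,s_=np.cos(YAW),np.sin(YAW); d=P[...,:2]-JO; x=d@[c_,s_]; y=d@[-s_,c_]
    m=(P[...,2]>zl)&(P[...,2]<.045)&(abs(x)<.05)&(abs(y)<.052)
    b=cv2.minAreaRect(np.stack([x[m],y[m]],-1).astype(np.float32)*1000)
    print(c,m.sum(),"jig mean",x[m].mean().round(4),y[m].mean().round(4),"x",np.percentile(x[m],[1,99]).round(4),"y",np.percentile(y[m],[1,99]).round(4),b,"z",P[m][:,2].mean().round(4))
E
python3 - <<'E'
from h import *
for c in("top","scene"):
    z=np.load(c+"1.npz"); bedmeas(c,z["P"],.030)
s=pick([.4095,-.2433,.0],-5.5)
if .055<s["gripper_width"]<.065: place(-.026,-.015)
E
```

```text
top 238 jig mean -0.0037 0.0219 x [-0.0334  0.0255] y [-0.0005  0.0496] ((-3.8929786682128906, 25.481693267822266), (52.75779342651367, 59.96814727783203), 89.46463012695312) z 0.0345
scene 252 jig mean -0.0024 0.023 x [-0.0333  0.027 ] y [0.0009 0.0514] ((-3.195535659790039, 26.353452682495117), (61.176246643066406, 50.99974060058594), 0.8531166315078735) z 0.0346
pre t 16.04 tcp [ 0.41   -0.2436  0.0036] F [-0.3  0.1 -0.4] w 0.0919 g 0.0
gripped t 16.62 tcp [ 0.4097 -0.2433  0.0032] F [-0.4  1.1  2.9] w 0.0595 g 34.9
lifted t 17.36 tcp [ 0.4088 -0.2426  0.1191] F [ 0.2  0.1 -2.5] w 0.0598 g 34.9
above t 19.32 tcp [0.519  0.0106 0.032 ] F [ 0.3  0.1 -2.1] w 0.0594 g 34.9
down z=0.0245 t 21.07 tcp [0.5185 0.0109 0.0252] F [-1.5 -0.1  5.1] w 0.0594 g 35.0
-25.0 -1.8; -24.0 -3.8; -23.0 -4.4; -22.0 -5.8; -21.0 -4.2; -20.0 -5.1; -19.0 -4.9; -18.0 -4.6; -17.0 -7.0; -16.0 -9.9; 
slid y=-0.0160 t 23.57 tcp [0.5182 0.0177 0.0252] F [ 1.5 -9.5  4.2] w 0.0592 g 34.9
```

```bash
python3 - <<'E'
from h import *
yh=np.array([-np.sin(YAW),np.cos(YAW),0])
env.movel(J(-.003,-.0150,.0245),rate=.02); s=env.sense(); y=(s["ee_pos"][:2]-JO)@yh[:2]; print(y,s["wrist_force"]@yh)
env.movel(J(-.003,y,.0253),rate=.02); st("relaxed")
effector.release(); env.movel(J(-.003,y,.14),rate=.2)
env.reach(J(-.06,-.3,.3),down(YAW))
for c in("top","scene"):
    im,d,P=cloud(c); bedmeas(c,P,.030)
    m=(P[...,2]>.22)&(np.hypot(P[...,0]-.656,P[...,1]-.062)<.08)
    b=cv2.minAreaRect(P[m][:,:2].astype(np.float32)*1000);print("grip",m.sum(),b)
    k=np.s_[170:250,205:305] if c=="top" else np.s_[165:245,220:320]
    cv2.imwrite(f"pics/{c}2.png",cv2.resize(im[k][:,:,::-1],None,fx=6,fy=6,interpolation=cv2.INTER_CUBIC))
st()
E
```

```text
-0.01927124050635704 -10.360382912917707
relaxed t 24.19 tcp [0.5172 0.0172 0.0252] F [ 0.4 -3.3 -0.8] w 0.0593 g 34.9
top 474 jig mean -0.0037 0.002 x [-0.0332  0.0256] y [-0.0402  0.05  ] ((-3.7828140258789062, 5.117546081542969), (59.53476333618164, 92.8536376953125), 0.5687340497970581) z 0.0345
grip 322 ((654.8074951171875, 62.455039978027344), (23.491580963134766, 113.41368865966797), 10.392169952392578)
scene 475 jig mean -0.0024 0.0015 x [-0.0339  0.0265] y [-0.0391  0.05  ] ((-3.552785873413086, 6.285285949707031), (91.3963623046875, 61.67987823486328), 89.96135711669922) z 0.035
grip 443 ((655.9111328125, 64.1406021118164), (23.257108688354492, 113.78799438476562), 10.394618034362793)
 t 26.89 tcp [ 0.5137 -0.2669  0.2988] F [ 0.2  0.8 -0.1] w 0.0922 g 0.0
```

View pics/scene2.png

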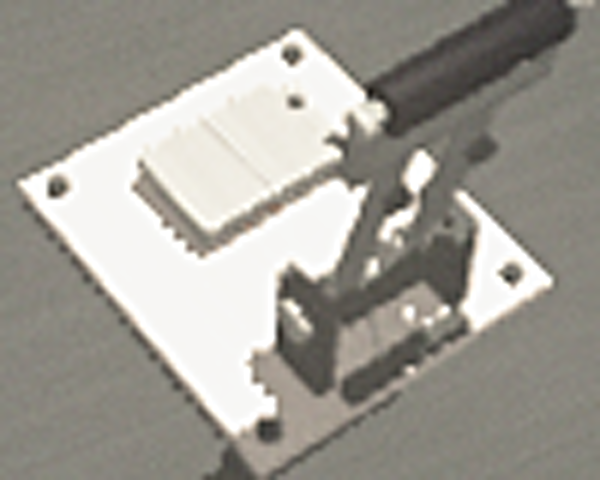

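Both plates lie butted and level in the bed, with the seam at crop ~(225,140). Now the yoke.

```bash
cat >> h.py <<'E'
def arc(th,off=0.): f=th-.2; return J(.105-.185*np.sin(f),0,.060+.185*np.cos(f)-.019+off)
E
python3 - <<'E'
from h import *
R=down(YAW)
env.reach(J(.142,0,.33),R); env.movel(arc(0),rate=.12); st("at grip")
effector.grasp(55); s=st("gripped")
if .02<s["gripper_width"]<.03:
    for th in np.arange(.1,1.61,.1):
        env.movel(arc(th),rate=.12); s=env.sense()
        if abs(th%.4)<.02 or np.linalg.norm(s["wrist_force"])>30: st(round(th,2))
        if np.linalg.norm(s["wrist_force"])>45: break
    st("end")
E
```

```text
at grip t 29.3 tcp [0.6564 0.0632 0.2232] F [ 0.3  0.7 -0.5] w 0.0922 g 0.0
gripped t 30.35 tcp [0.6556 0.0633 0.2223] F [-1.9  0.7  1.4] w 0.0227 g 55.0
0.4 t 31.55 tcp [0.5845 0.0498 0.2226] F [ 3.9 -0.2 -0.7] w 0.0226 g 55.0
0.8 t 32.75 tcp [0.5176 0.0373 0.1943] F [-1.   0.2  7.5] w 0.0229 g 55.0
1.2 t 33.95 tcp [0.4665 0.0276 0.1413] F [-5.2  0.4  8.9] w 0.0229 g 55.0
1.6 t 35.15 tcp [0.4401 0.0226 0.0728] F [-6.5 -0.7  7.8] w 0.0228 g 55.0
end t 35.15 tcp [0.4401 0.0226 0.0728] F [-6.5 -0.7  7.8] w 0.0228 g 55.0
```

```bash
python3 - <<'E'
from h import *
for th in(1.66,1.72,1.77): env.movel(arc(th),rate=.05); st(th)
for k in range(1,13):
    env.movel(arc(1.77,-.001*k),rate=.02); s=st(k)
    if s["wrist_force"][2]>19: break
env.pause(.5); st("hold")
im,d,P=cloud("scene"); bedmeas("scene",P,.030)
cv2.imwrite("pics/scene3.png",cv2.resize(im[110:260,170:350][:,:,::-1],None,fx=4,fy=4,interpolation=cv2.INTER_CUBIC))
E
```

```text
1.66 t 35.52 tcp [0.4386 0.0224 0.0621] F [-5.9 -0.5  5.5] w 0.0229 g 55.0
1.72 t 35.9 tcp [0.4377 0.0222 0.0509] F [-6.7 -1.   6.1] w 0.0229 g 55.0
1.77 t 36.23 tcp [0.4374 0.0221 0.0416] F [-6.  -1.4  6.8] w 0.0226 g 55.0
1 t 36.48 tcp [0.4374 0.0221 0.0409] F [-7.7 -0.5  6.9] w 0.0226 g 55.0
2 t 36.73 tcp [0.4374 0.0222 0.0406] F [-10.5  -2.4  20. ] w 0.0224 g 55.0
hold t 37.23 tcp [0.4374 0.0221 0.0407] F [-9.2 -1.4 19.9] w 0.0226 g 55.0
scene 318 jig mean -0.0005 -0.004 x [-0.0331  0.0268] y [-0.0391  0.0504] ((-3.253599166870117, 5.990253448486328), (61.0302619934082, 91.30783081054688), 0.7219143509864807) z 0.0351
```

View pics/scene3.png

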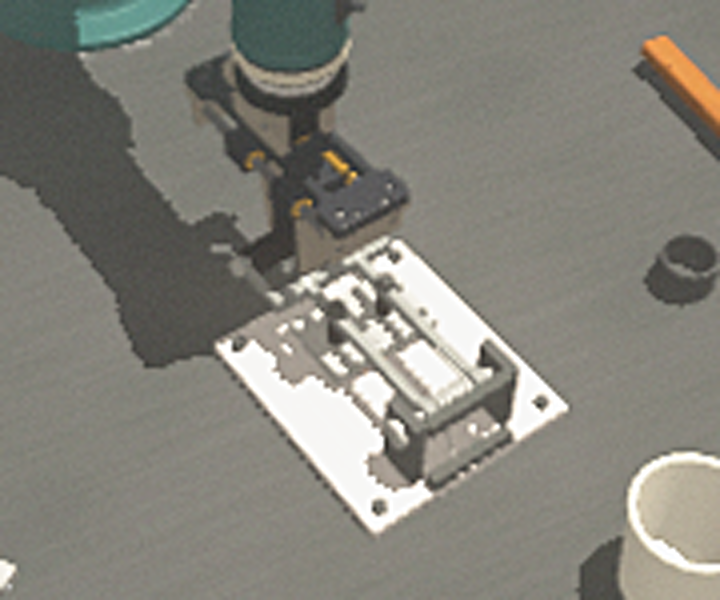

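The yoke is level with its feet on the plates (crop ~(360,320)), and the grip reads a firm stop at 20 N. I'll add a little more press, check that it holds steady, and hand in.

```bash
python3 - <<'E'
from h import *
env.movel(arc(1.77,-.003),rate=.02); a=st(); env.pause(1); b=st()
if abs(b["ee_pos"][2]-a["ee_pos"][2])<.0005 and b["wrist_force"][2]>15: print(workorder.finish_job())
E
```

```text
t 37.53 tcp [0.4374 0.0222 0.0404] F [-13.3  -1.2  32.2] w 0.0225 g 55.0
 t 38.53 tcp [0.4374 0.0222 0.0404] F [-12.7  -2.6  31.5] w 0.0228 g 55.0
the job is handed in; nothing more can be done
None
```

I handed the job in at 38.5 s: both plates are butted in the bed against the fence, and the yoke is held down on them with about 31 N at the grip; the hand-in returned no verdict.

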